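Nest the empty sample cups by kind in the instrument tray

ROBOT

A 7-joint arm with a two-finger parallel gripper is mounted at the origin on the work surface. World frame = base frame: x ahead of the robot, y to its left, z up, the work surface at z = 0. Lengths are in m, angles in degrees, forces in N, time in s.
With the tool pointing down it reaches from about 0.425 to 0.925 m from the base axis. Payload 6.8 kg.
Tool frame: the origin (TCP) lies between the finger pads; the fingertips stand ctrl.tip_extent ahead of it and the grasp point (between the pads) lies 8 mm behind it (ctrl.tip_extent is the distance from the TCP to the fingertips, in m); z points along the fingers, y is the line along which they close (so a half turn about z gives the same grasp; the last joint's range is limited). The gripper opens to 88 mm and grips with 3 to 60 N. Pads are 20 mm wide; open, the fingers measure 115 mm over their backs; the gripper's body (75 mm by 178 mm) begins 61 mm behind the grasp point.
Start: joints at [-83.027, 27.33, 1.283, 89.118, -0.659, 63.558, -4.761], TCP at [0.154, 0.657, 0.234] pointing down, gripper open.
Joint ranges: [-169.35, 169.35], [-19.33, 120.38], [-80.79, 83.38], [13.8, 139.57], [-78.32, 258.32], [9.67, 109.79], [-169.56, 169.56]. Speed limits (degrees/s): [136.94, 136.94, 180, 180, 180, 180, 180].

INTERFACE

Orientations are given as [roll, pitch, yaw] about the fixed x, y, z axes, in that order (R = Rz(yaw) Ry(pitch) Rx(roll)).
In Python, from workcell import ctrl, capture, camera_params gives the robot as it stands. The module is installed in compiled form; this text tells all that it offers.
- The arm moves only by the shell command python3 -m inch 'ROWS' [OPENING] [FORCE]. ROWS is a JSON object of lists of equal length, an entry for each row: "delta_pos": the shift along the tool's x, y, z in mm, a list of three; "dr": the turn, a rotation vector about the tool's x, y, z in degrees, a list of three. A call has 1 to 12 rows; each row is the pose to reach, as a shift and turn from the pose commanded when the call began, along the tool's axes at that moment; what a row does not reach only later rows make up. A row lasts 1/12 s, in which the tool goes at most 41.7 mm and 7.16 degrees, less where a joint would pass 70% of its speed; a pose out of reach is approached as far as the arm can. A call with a gripper value outside its range is refused whole. OPENING is the closure, from 0 (fully open) to 1 (shut), set as the call begins (- or left out, the last holds). The fingers move at their own pace and stop on an object; FORCE is the grip in N (left out, the last holds). Time passes only in rows, so rows that repeat a pose let the fingers close. It gives the time, the measured TCP pose, the force, the opening and the grip force at its end, in the units of the state.
- ctrl.sense(): the state, without advancing time (a new reading comes with each control period).
- capture(name): name is "scene" or "top"; returns the picture (420x560x3 uint8, red, green, blue); there is no depth.
- camera_params(name): a dict with "fov_y" (degrees; the focal length in pixels is half the picture's height over the tangent of half this angle, whatever the lens; pixels are square), "cx", "cy" (the principal point, pixels), "rvec" (rotation vector, rad) and "tvec" (3), from world to camera coordinates, as OpenCV has them. Camera axes: x right, y down, z forward; pixel columns grow to the right and rows downward; lengths in m; the calibration is good to about 2 mm. A picture is of the moment at which its call begins. camera_params takes no time and is no camera call.
- ctrl.job_done(): hands the job in; it is judged then, once.
The state is a dict: "clock": time; "joints": joint angles; "joint_velocities": joint speeds; "joint_efforts": joint torques, N m; "tool_pos": TCP position; "orientation": TCP orientation; "contact_force": force on the tool from outside, world axes, zero at the start; "torque": the same for the moment, N m; "grip_width": finger opening in m; "gripper_force": force on a finger pad.
Only numpy, scipy, OpenCV 4.12 (cv2) and the standard library are available. Lean on these libraries where they do the work, as an engineer would, in place of code of your own. Each camera call takes 0.05 s, during which the arm holds its last target. There are 200 camera calls.

TASK

Clear the empty sample cups off the bench: nest the two open white cups in the white cup standing in the steel tray, and the two small open blue cups in the blue cup there, each seated fully home so that two straight, upright stacks of three are left standing in the tray. The pots with red lids hold specimens: leave them standing where they are.

Things in the scene. Friction and masses are not known exactly. Their poses are not given: they have to be found in the camera images.
- tray: Shallow stainless steel instrument tray, fixed to the bench, 240 mm (its x) by 140 mm (its y), rim 21 mm high, floor 3 mm thick. Origin: centre of its underside on the bench. A white and a blue cup stand in it on its long middle line, about 110 mm apart, either one at either end. It may lie to the robot's left or right
- white_base: Open white cup standing loose in the tray, foot of the white stack. 72 mm tall; body widens from 36 mm at the foot to 48 mm, then at 46 mm up a flat shoulder steps out to a straight neck, 58 mm outside, 52 mm inside, up to the rim. Nested, its shoulder rests on the rim below: it stands 26 mm higher, neck showing, play about 1.5 mm. 45 g. Origin: centre of underside; z up; round
- blue_base: Small open blue cup standing loose in the tray, foot of the blue stack. 60 mm tall; body widens from 28 mm at the foot to 37 mm, then at 35 mm up a flat shoulder steps out to a straight neck, 46 mm outside, 40 mm inside, up to the rim. Nested, its shoulder rests on the rim below: it stands 25 mm higher, neck showing, play about 1.5 mm. 30 g. Origin: centre of underside; z up; round
- white_1: Empty open white cup standing on the bench, the same as white_base (72 mm tall, neck 58 mm; same origin and axes)
- white_2: Empty open white cup standing on the bench, the same as white_1, with which it is interchangeable
- blue_1: Empty small open blue cup standing on the bench, the same as blue_base (60 mm tall, neck 46 mm; same origin and axes)
- blue_2: Empty small open blue cup standing on the bench, the same as blue_1, with which it is interchangeable
- pot_1: Filled specimen pot: a white cup with a paper label and a red screw lid, 76 mm tall, lid 63 mm across, about 130 g, standing on the bench among the empty cups. Origin: centre of the underside. To be left alone
- pot_2: Filled specimen pot like pot_1 (white, red lid). To be left alone
- pot_3: Small filled specimen pot: a blue cup with a paper label and a red screw lid, 64 mm tall, lid 51 mm across, about 70 g. Origin: centre of the underside. To be left alone

How it is judged:
By the outcome, as a careful person would: the job done as asked, in the order asked, and still so for the second after the job is handed in, with the robot touching nothing.
It also fails if it takes over 109 s, if anything falls off the work surface, if the arm or the gripper's body presses on something with over 40 N, if the wrist force passes 120 N, or if a joint passes its speed limit or range.

## Working session

There is one attempt and no reset: what is moved stays moved. The work goes in short steps, Python scripts to look and compute and a shell command to move; the robot and the scene stay as the last step left them, time stands still between calls to the robot, and variables do not carry over. Pictures are saved under pics/ and viewed, at most 14 in all, crops included, and the job is handed in when it is done.

```bash
mkdir -p pics
python3 - <<'E'
from workcell import ctrl, capture, camera_params
import cv2
for n in("scene","top"):
    im=capture(n); cv2.imwrite(f"pics/{n}0.png",im[:,:,::-1]); print(n,camera_params(n))
print(ctrl.sense(),ctrl.tip_extent)
E
```

```text
scene {'fov_y': 52.20900017809455, 'cx': 284.03651260368474, 'cy': 205.16668938205524, 'rvec': array([ 2.00084727,  1.14273823, -0.5451386 ]), 'tvec': array([-0.28934797, -0.2848135 ,  1.48089499])}
top {'fov_y': 48.70863697185949, 'cx': 278.78276802954855, 'cy': 208.8385943503023, 'rvec': array([ 2.16027826, -2.18472449,  0.09551501]), 'tvec': array([-0.01031434,  0.54064153,  0.92734738])}
{'clock': 0.1, 'joints': array([-83.02710735,  27.37087324,   1.28226366,  89.17118181,
        -0.65875133,  63.55708017,  -4.76123441]), 'joint_velocities': array([-0.01892227, -0.18089637,  0.08546762, -0.14964032, -0.09023816,
        0.01523022, -0.02276968]), 'joint_efforts': array([ 3.48080881e-03, -5.84090173e+01,  1.53942090e+00, -2.73316044e+01,
       -5.42584970e-02,  1.31612801e-02,  3.76466073e-05]), 'tool_pos': array([0.15366889, 0.65674966, 0.23279262]), 'orientation': array([-1.79908564e+02,  7.73749275e-03,  1.66832825e+02]), 'contact_force': array([-0.0417174 , -0.38507075,  0.08577686]), 'torque': array([-0.02242113, -0.02126965, -0.01160744]), 'gripper_force': 0.0, 'grip_width': 0.0878886500975903} 0.011
```

View pics/top0.png

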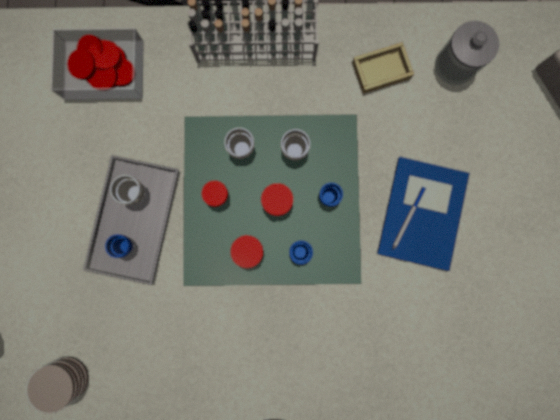

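View pics/scene0.png

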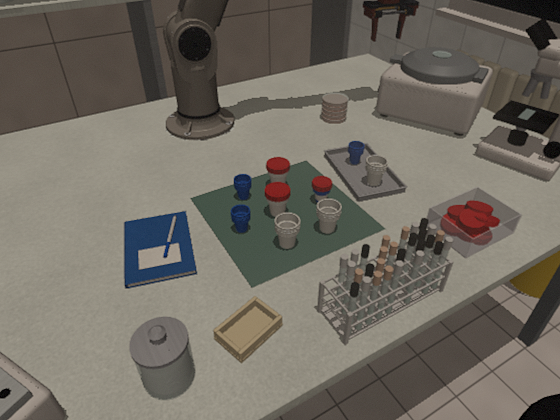

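The top view shows open white cups near (239,142) and (295,145), and open blue cups near (331,195) and (301,252). The pot lids are at (215,194), (277,200) and (247,252). The tray is on the left, with its white cup at (127,190) and blue cup at (119,245). The scene view agrees.

```bash
cat > h.py <<'E'
import numpy as np, cv2
from scipy.optimize import least_squares
from workcell import ctrl, capture, camera_params
def cam(n):
    p=camera_params(n); f=210/np.tan(np.radians(p['fov_y']/2))
    K=np.array([[f,0,p['cx']],[0,f,p['cy']],[0,0,1]]); R=cv2.Rodrigues(np.array(p['rvec']))[0]; t=np.array(p['tvec'])
    return K,R,t,-R.T@t
def cast(n,uv,z):
    K,R,t,C=cam(n); d=(R.T@np.linalg.inv(K)@np.c_[np.atleast_2d(uv),np.ones(len(np.atleast_2d(uv)))].T).T
    return C+d*((z-C[2])/d[:,2])[:,None]
def proj(n,P):
    K,R,t,C=cam(n); return cv2.projectPoints(np.atleast_2d(P).astype(float),cv2.Rodrigues(R)[0],t,K,None)[0][:,0]
def rim(n,mask,seed,z,r):
    # outward half of the outline on the rim plane, fitted by a circle of known radius
    c,_=cv2.findContours(mask,cv2.RETR_EXTERNAL,cv2.CHAIN_APPROX_NONE)
    c=min(c,key=lambda k:-cv2.pointPolygonTest(k,seed,True) if cv2.contourArea(k)>150 else 1e9)[:,0].astype(float)
    P=cast(n,c,z)[:,:2]; C=cam(n)[3][:2]; m=P.mean(0)
    o=(m-C)/np.linalg.norm(m-C)
    for _ in range(3):
        k=(P-m)@o>-.004
        s=least_squares(lambda q:np.hypot(*(P[k]-q[:2]).T)-q[2],[*m,r],loss='soft_l1',f_scale=.001).x; m=s[:2]
    g=least_squares(lambda q:np.hypot(*(P[k]-q).T)-r,m,loss='soft_l1',f_scale=.001).x
    return g,s
def masks(im):
    h=cv2.cvtColor(im,cv2.COLOR_RGB2HSV); H,S,V=h[...,0],h[...,1],h[...,2]
    u=lambda b:cv2.morphologyEx((b*255).astype(np.uint8),cv2.MORPH_CLOSE,np.ones((3,3)))
    return dict(b=u((H>100)&(H<130)&(S>130)),r=u(((H<8)|(H>172))&(S>150)),w=u(((H<45)|(H>85)|(S<35))&(S<60)))
E
python3 - <<'E'
from h import *
im=cv2.cvtColor(cv2.imread('pics/top0.png'),cv2.COLOR_BGR2RGB)
M=masks(im); print('cam',cam('top')[3],cam('scene')[3])
g=im[165:172,345:352].reshape(-1,3).mean(0); print('mat',g)
# on the mat: white = not mat colour
hsv=cv2.cvtColor(im,cv2.COLOR_RGB2HSV); print(hsv[168,348],hsv[130,265],hsv[132,239],hsv[180,160],hsv[178,127],hsv[190,138])
d=np.abs(cv2.cvtColor(im,cv2.COLOR_RGB2LAB).astype(int)-cv2.cvtColor(im,cv2.COLOR_RGB2LAB)[130,267].astype(int))
M['w']=((np.abs(d[...,1])>5)*255).astype(np.uint8); M['w'][:120]=0;M['w'][280:]=0;M['w'][:,:188]=0;M['w'][:,352:]=0
out=im[:,:,::-1].copy()
for nm,k,s,z,r in [('w1','w',(239,142),.072,.029),('w2','w',(295,145),.072,.029),('b1','b',(331,195),.06,.023),('b2','b',(301,252),.06,.023),('p1','r',(277,200),.076,.0315),('p2','r',(247,252),.076,.0315),('p3','r',(215,194),.064,.0255),('bb','b',(119,245),.063,.023)]:
    c,q=rim('top',M[k],s,z,r); print(nm,c.round(4),q.round(4),np.hypot(*c).round(3))
    for n in('top',):
        a=np.linspace(0,6.28,60); 
        cv2.polylines(out,[proj('top',np.c_[c[0]+r*np.cos(a),c[1]+r*np.sin(a),0*a+z]).astype(int)],True,(0,255,0))
print('traycorners rim', cast('top',[(113,157),(179,170),(154,283),(87,268)],.021)[:,:2].round(3))
cv2.imwrite('pics/c1.png',cv2.resize(out[100:300,70:370],None,fx=2.6,fy=2.6,interpolation=cv2.INTER_CUBIC))
E
```

```text
cam [ 0.45318935 -0.01964268  0.97293699] [ 1.29451501 -0.4332764   0.70313115]
mat [ 88.65306122 106.55102041  94.85714286]
[ 69  41 107] [ 68  42 110] [13 34 89] [ 15  12 130] [17 23 99] [110  11 145]
w1 [0.6707 0.0613] [0.67   0.061  0.0296] 0.674
w2 [ 0.6665 -0.0502] [ 0.6662 -0.0502  0.0292] 0.668
b1 [ 0.5647 -0.119 ] [ 0.5662 -0.1203  0.0214] 0.577
b2 [ 0.4514 -0.0567] [ 0.4513 -0.0572  0.0226] 0.455
p1 [ 0.553  -0.0129] [ 0.5557 -0.0129  0.0293] 0.553
p2 [0.4548 0.0443] [0.4546 0.0466 0.0297] 0.457
p3 [0.5686 0.1095] [0.57   0.1111 0.0238] 0.579
bb [0.4684 0.2985] [0.4684 0.3017 0.0205] 0.555
traycorners rim [[0.653 0.328]
 [0.624 0.19 ]
 [0.392 0.239]
 [0.424 0.376]]
```

View pics/c1.png

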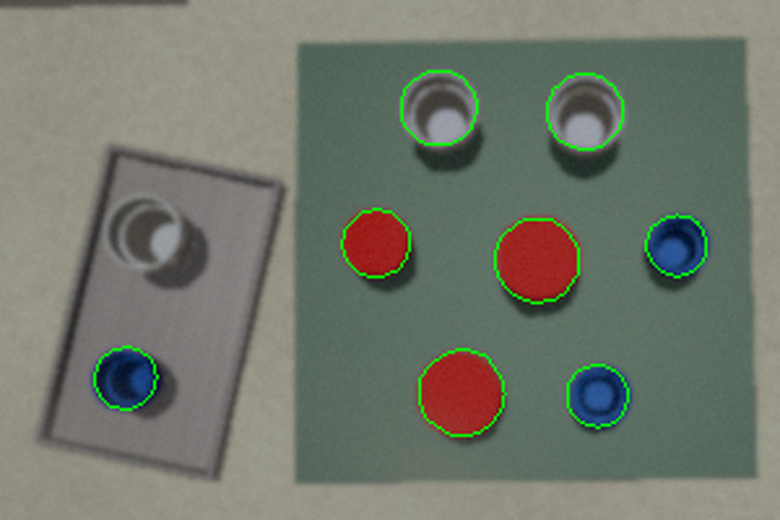

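The fitted circles lie on all rims and lids in the crop. The white base rim still needs a fit, near crop (145,232). I'll cross-check everything in the scene view.

Run:
```python
from h import *
w0=cast('top',[(126,189.2)],.075)[0]; print('wb',w0.round(4))
L=[(*w0[:2],.075,.029),(.4684,.300,.063,.023),(.6705,.0612,.072,.029),(.6665,-.0502,.072,.029),(.5655,-.1197,.06,.023),(.4514,-.057,.06,.023)]
a=np.linspace(0,6.28,80); T=[]
for n,(x0,y0,x1,y1) in (('top',(80,150,190,290)),('scene',(220,130,400,260))):
    im=cv2.imread(f'pics/{n}0.png'); k=4
    o=cv2.resize(im[y0:y1,x0:x1],None,fx=k,fy=k,interpolation=cv2.INTER_CUBIC)
    for x,y,z,r in L:
        q=(proj(n,np.c_[x+r*np.cos(a),y+r*np.sin(a),0*a+z])-[x0,y0]+.5)*k
        cv2.polylines(o,[q.astype(int)],True,(0,255,0))
    cv2.imwrite(f'pics/d_{n}.png',o)
```

```text
wb [0.5778 0.2816 0.075 ]
```

View pics/d_top.png

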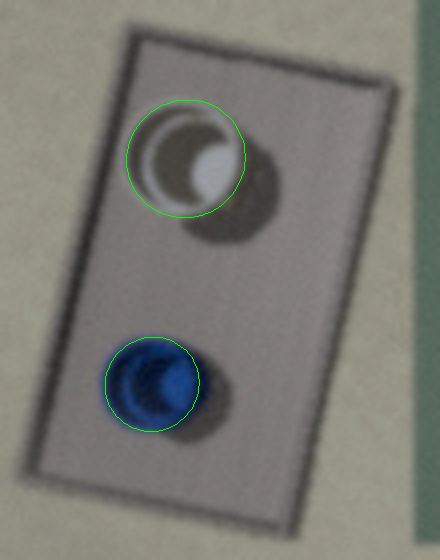

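View pics/d_scene.png

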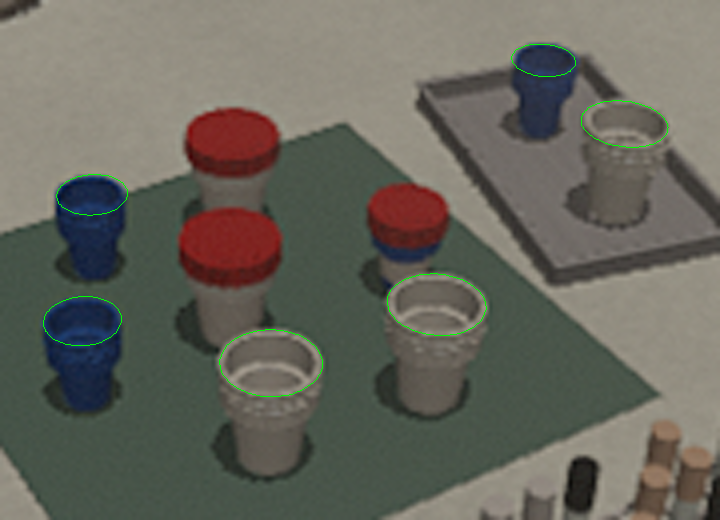

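Both overlays match the rims in the crops to within about 1 mm. The white and blue bases measure 111 mm apart, against about 110 given. Now I'll start moving.

```bash
cat > d.py <<'E'
import sys; from h import *
from scipy.spatial.transform import Rotation as Ro
s=ctrl.sense(); R=Ro.from_euler('xyz',s['orientation'],degrees=True).as_matrix()
print('t',s['clock'],'pos',s['tool_pos'].round(4),'rpy',s['orientation'].round(2),'w',s['grip_width'])
P=dict(w1=(.6705,.0612),w2=(.6665,-.0502),b1=(.5655,-.1197),b2=(.4514,-.057),wb=(.5778,.2816),bb=(.4684,.300))
for a in sys.argv[1:]:
    k,z=a.split(','); print(a,(R.T@(np.array([*P[k],float(z)])-s['tool_pos'])*1000).round(1))
E
python3 d.py w1,.16
```

```text
t 0.1 pos [0.1537 0.6567 0.2328] rpy [-1.7991e+02  1.0000e-02  1.6683e+02] w 0.0878886500975903
w1,.16 [-638.9 -462.    73.6]
```

```bash
python3 -m inch '{"delta_pos":[[-639,-462,73],[-639,-462,73],[-639,-462,73],[-639,-462,73],[-639,-462,73],[-639,-462,73],[-639,-462,73],[-639,-462,73],[-639,-462,73],[-639,-462,73],[-639,-462,73],[-639,-462,73]],"dr":[[0,0,0],[0,0,0],[0,0,0],[0,0,0],[0,0,0],[0,0,0],[0,0,0],[0,0,0],[0,0,0],[0,0,0],[0,0,0],[0,0,0]]}' 0 15; python3 d.py w1,.16
```

```text
clock: 1.1
tool_pos: [0.4809, 0.2795, 0.1873]
orientation: [-180.0, -0.0, 166.8]
contact_force: [-0.4, 1.6, -0.2]
grip_width: 0.0882
gripper_force: 0.0
t 1.1 pos [0.4809 0.2795 0.1873] rpy [-1.7999e+02 -1.0000e-02  1.6684e+02] w 0.08819538618510304
w1,.16 [-234.3 -169.4   27.2]
```

```bash
python3 -m inch '{"delta_pos":[[-234,-169,27],[-234,-169,27],[-234,-169,27],[-234,-169,27],[-234,-169,27],[-234,-169,27],[-234,-169,27],[-234,-169,27],[-234,-169,27],[-234,-169,27],[-234,-169,27],[-234,-169,27]],"dr":[[0,0,0],[0,0,0],[0,0,0],[0,0,0],[0,0,0],[0,0,0],[0,0,0],[0,0,0],[0,0,0],[0,0,0],[0,0,0],[0,0,0]]}'; python3 d.py w1,.06
```

```text
clock: 2.1
tool_pos: [0.6688, 0.0656, 0.1606]
orientation: [180.0, -0.0, 167.0]
contact_force: [0.4, 0.7, 0.3]
grip_width: 0.088
gripper_force: 0.0
t 2.1 pos [0.6688 0.0656 0.1606] rpy [ 1.7995e+02 -4.0000e-02  1.6699e+02] w 0.08795890395328722
w1,.06 [ -2.8  -3.9 100.6]
```

```bash
python3 -m inch '{"delta_pos":[[-3,-4,25],[-3,-4,50],[-3,-4,75],[-3,-4,90],[-3,-4,100],[-3,-4,100],[-3,-4,100]],"dr":[[0,0,0],[0,0,0],[0,0,0],[0,0,0],[0,0,0],[0,0,0],[0,0,0]]}'; python3 d.py w1,.06; python3 -m inch '{"delta_pos":[[0,0,0],[0,0,0],[0,0,0],[0,0,0],[0,0,0],[0,0,0],[0,0,0],[0,0,0]],"dr":[[0,0,0],[0,0,0],[0,0,0],[0,0,0],[0,0,0],[0,0,0],[0,0,0],[0,0,0]]}' 1 12
```

```text
clock: 2.68
tool_pos: [0.6715, 0.0596, 0.0609]
orientation: [180.0, -0.0, 166.9]
contact_force: [-0.9, -0.4, 0.9]
grip_width: 0.0878
gripper_force: 0.0
t 2.6833 pos [0.6715 0.0596 0.0609] rpy [ 1.7999e+02 -1.0000e-02  1.6689e+02] w 0.08779368919737064
w1,.06 [1.3 1.3 0.9]
clock: 3.35
tool_pos: [0.672, 0.059, 0.0611]
orientation: [180.0, 0.1, 166.8]
contact_force: [0.5, 0.4, 4.2]
grip_width: 0.058
gripper_force: 12.0
```

```bash
python3 -m inch '{"delta_pos":[[0,0,-25],[0,0,-60],[0,0,-100],[0,0,-110]],"dr":[[0,0,0],[0,0,0],[0,0,0],[0,0,0]]}'; python3 d.py wb,.165
```

```text
clock: 3.68
tool_pos: [0.6744, 0.0587, 0.1766]
orientation: [179.8, 0.4, 166.8]
contact_force: [1.8, -0.5, -0.4]
grip_width: 0.0586
gripper_force: 11.9
t 3.6833 pos [0.6744 0.0587 0.1766] rpy [179.84   0.42 166.8 ] w 0.0585970110634549
wb,.165 [145.  194.9  11.1]
```

```bash
python3 -m inch '{"delta_pos":[[24,32,2],[48,64,4],[72,97,6],[96,129,8],[120,162,10],[137,186,10],[143,195,10],[143,195,10],[143,195,10],[143,195,10]],"dr":[[0,0,0],[0,0,0],[0,0,0],[0,0,0],[0,0,0],[0,0,0],[0,0,0],[0,0,0],[0,0,0],[0,0,0]]}'; python3 d.py wb,.165
python3 - <<'E'
from h import *
for n,(x0,y0,x1,y1) in (('top',(80,130,200,290)),('scene',(310,90,430,230))):
    im=capture(n)[:,:,::-1].copy(); cv2.imwrite(f'pics/{n}1.png',im)
    cv2.imwrite(f'pics/e_{n}.png',cv2.resize(im[y0:y1,x0:x1],None,fx=3.4,fy=3.4,interpolation=cv2.INTER_CUBIC))
a=[cv2.imread(f'pics/e_{n}.png') for n in('top','scene')]; h=max(i.shape[0] for i in a)
cv2.imwrite('pics/e1.png',np.hstack([cv2.copyMakeBorder(i,0,h-i.shape[0],0,0,0) for i in a]))
E
```

```text
clock: 4.52
tool_pos: [0.5779, 0.2784, 0.1605]
orientation: [-179.9, 0.1, 166.6]
contact_force: [0.2, -0.4, -0.9]
grip_width: 0.0585
gripper_force: 11.9
t 4.5167 pos [0.5779 0.2784 0.1605] rpy [-1.7991e+02  5.0000e-02  1.6665e+02] w 0.058529490750451205
wb,.165 [ 0.8  3.1 -4.5]
```

View pics/e1.png

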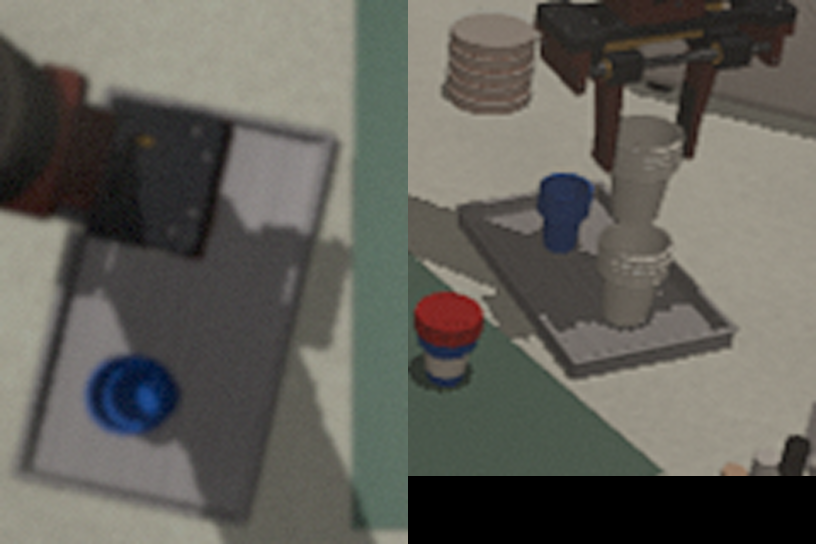

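The top view is blocked by the gripper. The scene view shows the held cup upright, right above the white base. I'll shift slightly and descend.

```bash
python3 -m inch '{"delta_pos":[[-1,3,0],[-1,3,0],[-1,3,0],[-1,3,10],[-1,3,20],[-1,3,28],[-1,3,35],[-1,3,40],[-1,3,40],[-1,3,40]],"dr":[[0,0,0],[0,0,0],[0,0,0],[0,0,0],[0,0,0],[0,0,0],[0,0,0],[0,0,0],[0,0,0],[0,0,0]]}'; python3 d.py wb,.09
```

```text
clock: 5.45
tool_pos: [0.5782, 0.2839, 0.1201]
orientation: [-180.0, -0.0, 166.8]
contact_force: [1.1, -0.1, -0.5]
grip_width: 0.0586
gripper_force: 11.9
t 5.45 pos [0.5782 0.2839 0.1201] rpy [-1.7997e+02 -3.0000e-02  1.6683e+02] w 0.058623028554953126
wb,.09 [-0.2 -2.3 30.1]
```

```bash
python3 -m inch '{"delta_pos":[[-2,-2,0],[-2,-2,0],[-2,-2,0],[-2,-2,4],[-2,-2,9],[-2,-2,14],[-2,-2,18],[-2,-2,20],[-2,-2,20],[-2,-2,20]],"dr":[[0,0,0],[0,0,0],[0,0,0],[0,0,0],[0,0,0],[0,0,0],[0,0,0],[0,0,0],[0,0,0],[0,0,0]]}'; python3 d.py wb,.09
```

```text
clock: 6.28
tool_pos: [0.5797, 0.2816, 0.1003]
orientation: [-180.0, -0.0, 166.8]
contact_force: [-0.1, -0.2, -0.6]
grip_width: 0.0586
gripper_force: 11.9
t 6.2833 pos [0.5797 0.2816 0.1003] rpy [-1.7998e+02 -2.0000e-02  1.6684e+02] w 0.058617723905079806
wb,.09 [ 1.9 -0.5 10.3]
```

No contact force yet. I'll go down gently to the seat.

```bash
python3 -m inch '{"delta_pos":[[0,0,3],[0,0,6],[0,0,8],[0,0,9],[0,0,10],[0,0,10]],"dr":[[0,0,0],[0,0,0],[0,0,0],[0,0,0],[0,0,0],[0,0,0]]}'
```

```text
clock: 6.78
tool_pos: [0.5798, 0.2817, 0.0904]
orientation: [-180.0, -0.0, 166.8]
contact_force: [0.1, -0.0, -0.6]
grip_width: 0.0583
gripper_force: 11.9
```

```bash
python3 -m inch '{"delta_pos":[[0,0,1],[0,0,2],[0,0,2]],"dr":[[0,0,0],[0,0,0],[0,0,0]]}'
```

```text
clock: 7.03
tool_pos: [0.5807, 0.282, 0.0898]
orientation: [179.9, 0.1, 166.8]
contact_force: [-1.0, -0.8, 5.8]
grip_width: 0.0584
gripper_force: 12.0
```

Contact came at exactly the expected seating height. I'll release and lift.

```bash
python3 -m inch '{"delta_pos":[[0,0,-1],[0,0,-1],[0,0,-1],[0,0,-1],[0,0,-1],[0,0,-1]],"dr":[[0,0,0],[0,0,0],[0,0,0],[0,0,0],[0,0,0],[0,0,0]]}' 0; python3 -m inch '{"delta_pos":[[0,0,-15],[0,0,-40],[0,0,-80],[0,0,-90],[0,0,-90]],"dr":[[0,0,0],[0,0,0],[0,0,0],[0,0,0],[0,0,0]]}'; python3 d.py w2,.16
python3 - <<'E'
from h import *
im=capture('scene')[:,:,::-1]
cv2.imwrite('pics/f1.png',cv2.resize(im[90:230,300:440],None,fx=3.5,fy=3.5,interpolation=cv2.INTER_CUBIC))
E
```

```text
clock: 7.53
tool_pos: [0.5797, 0.2816, 0.0894]
orientation: [-180.0, -0.0, 166.8]
contact_force: [0.7, -1.0, -0.4]
grip_width: 0.0876
gripper_force: 0.0
clock: 7.95
tool_pos: [0.5821, 0.2826, 0.1836]
orientation: [179.7, 0.3, 166.8]
contact_force: [-0.2, -0.4, 0.4]
grip_width: 0.0878
gripper_force: 0.0
t 7.95 pos [0.5821 0.2826 0.1836] rpy [179.71   0.29 166.81] w 0.08777792716709908
w2,.16 [-157.9 -304.9   22.9]
```

View pics/f1.png

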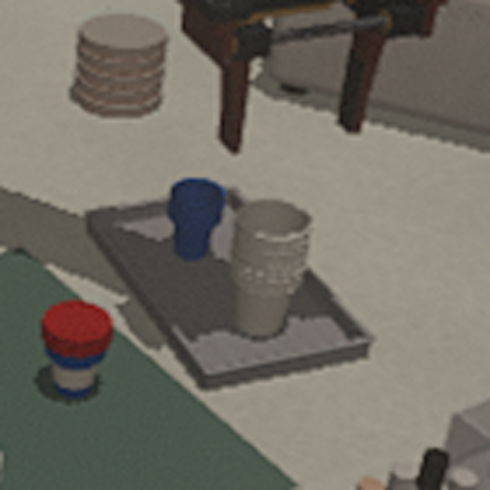

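The white cup is nested straight on its base. Next is the second white cup.

```bash
python3 -m inch '{"delta_pos":[[-19,-36,2],[-38,-72,5],[-57,-109,8],[-75,-145,11],[-94,-181,14],[-113,-217,17],[-132,-254,20],[-150,-288,23],[-158,-305,23],[-158,-305,23],[-158,-305,23],[-158,-305,23]],"dr":[[0,0,0],[0,0,0],[0,0,0],[0,0,0],[0,0,0],[0,0,0],[0,0,0],[0,0,0],[0,0,0],[0,0,0],[0,0,0],[0,0,0]]}'; python3 d.py w2,.06
```

```text
clock: 9.0
tool_pos: [0.6634, -0.0498, 0.1551]
orientation: [180.0, -0.1, 166.9]
contact_force: [-0.3, 1.4, -0.6]
grip_width: 0.0879
gripper_force: 0.0
t 9.0 pos [ 0.6634 -0.0498  0.1551] rpy [ 1.7997e+02 -1.4000e-01  1.6690e+02] w 0.08786927512498499
w2,.06 [-3.4  0.2 95.1]
```

```bash
python3 -m inch '{"delta_pos":[[-3,0,10],[-3,0,40],[-3,0,70],[-3,0,87],[-3,0,94],[-3,0,94],[-3,0,94]],"dr":[[0,0,0],[0,0,0],[0,0,0],[0,0,0],[0,0,0],[0,0,0],[0,0,0]]}'; python3 d.py w2,.06; python3 -m inch '{"delta_pos":[[0,0,0],[0,0,0],[0,0,0],[0,0,0],[0,0,0],[0,0,0],[0,0,0],[0,0,0]],"dr":[[0,0,0],[0,0,0],[0,0,0],[0,0,0],[0,0,0],[0,0,0],[0,0,0],[0,0,0]]}' 1 12;python3 d.py w2,.06;  python3 -m inch '{"delta_pos":[[0,0,-25],[0,0,-60],[0,0,-100],[0,0,-130],[0,0,-135]],"dr":[[0,0,0],[0,0,0],[0,0,0],[0,0,0],[0,0,0]]}'; python3 d.py wb,.191
```

```text
clock: 9.58
tool_pos: [0.6674, -0.051, 0.0627]
orientation: [180.0, 0.0, 166.9]
contact_force: [0.7, -0.4, 0.6]
grip_width: 0.0878
gripper_force: 0.0
t 9.5833 pos [ 0.6674 -0.051   0.0627] rpy [179.99   0.   166.91] w 0.08783273250191018
w2,.06 [1.1 0.6 2.7]
clock: 10.25
tool_pos: [0.6676, -0.052, 0.0631]
orientation: [180.0, 0.1, 166.8]
contact_force: [-0.1, 0.7, 3.6]
grip_width: 0.0585
gripper_force: 12.0
t 10.25 pos [ 0.6676 -0.052   0.0631] rpy [1.7998e+02 6.0000e-02 1.6683e+02] w 0.05851424501611385
w2,.06 [1.5 1.5 3.1]
clock: 10.67
tool_pos: [0.67, -0.0527, 0.2037]
orientation: [179.9, 0.5, 166.8]
contact_force: [1.1, -0.4, 1.0]
grip_width: 0.0583
gripper_force: 12.0
t 10.6667 pos [ 0.67   -0.0527  0.2037] rpy [179.89   0.49 166.8 ] w 0.05831732295319927
wb,.191 [166.2 304.4  11.9]
```

```bash
python3 -m inch '{"delta_pos":[[19,35,1],[38,70,2],[57,105,3],[76,140,4],[95,175,5],[114,210,6],[133,245,7],[152,280,8],[162,300,9],[165,304,9],[165,304,9],[165,304,9]],"dr":[[0,0,0],[0,0,0],[0,0,0],[0,0,0],[0,0,0],[0,0,0],[0,0,0],[0,0,0],[0,0,0],[0,0,0],[0,0,0],[0,0,0]]}';python3 -m inch '{"delta_pos":[[0,0,0],[0,0,0],[0,0,0]],"dr":[[0,0,0],[0,0,0],[0,0,0]]}'; python3 d.py wb,.118
```

```text
clock: 11.67
tool_pos: [0.5758, 0.28, 0.1879]
orientation: [-179.9, -0.0, 166.8]
contact_force: [0.7, -0.3, 0.9]
grip_width: 0.0586
gripper_force: 12.0
clock: 11.92
tool_pos: [0.5765, 0.2796, 0.1886]
orientation: [-180.0, 0.0, 166.7]
contact_force: [0.3, 0.6, 0.1]
grip_width: 0.0586
gripper_force: 12.0
t 11.9167 pos [0.5765 0.2796 0.1886] rpy [-1.7998e+02  2.0000e-02  1.6667e+02] w 0.058555228510175424
wb,.118 [-0.8  2.3 70.6]
```

```bash
python3 -m inch '{"delta_pos":[[-2,2,0],[-2,2,0],[-2,2,5],[-2,2,12],[-2,2,20],[-2,2,28],[-2,2,36],[-2,2,42],[-2,2,45],[-2,2,45],[-2,2,45]],"dr":[[0,0,0],[0,0,0],[0,0,0],[0,0,0],[0,0,0],[0,0,0],[0,0,0],[0,0,0],[0,0,0],[0,0,0],[0,0,0]]}'; python3 d.py wb,.118
```

```text
clock: 12.83
tool_pos: [0.5782, 0.2831, 0.1434]
orientation: [-180.0, -0.0, 166.8]
contact_force: [0.2, 0.5, 0.3]
grip_width: 0.0584
gripper_force: 12.0
t 12.8333 pos [0.5782 0.2831 0.1434] rpy [-1.7999e+02 -1.0000e-02  1.6683e+02] w 0.058402187543546785
wb,.118 [ 0.  -1.5 25.4]
```

```bash
python3 -m inch '{"delta_pos":[[-1.5,-1.5,0],[-1.5,-1.5,0],[-1.5,-1.5,4],[-1.5,-1.5,8],[-1.5,-1.5,12],[-1.5,-1.5,16],[-1.5,-1.5,18],[-1.5,-1.5,18]],"dr":[[0,0,0],[0,0,0],[0,0,0],[0,0,0],[0,0,0],[0,0,0],[0,0,0],[0,0,0]]}'; python3 d.py wb,.118
```

```text
clock: 13.5
tool_pos: [0.5788, 0.2812, 0.1247]
orientation: [-180.0, -0.1, 166.8]
contact_force: [0.6, -0.5, -0.4]
grip_width: 0.0585
gripper_force: 12.0
t 13.5 pos [0.5788 0.2812 0.1247] rpy [-1.7996e+02 -5.0000e-02  1.6684e+02] w 0.05845112396425879
wb,.118 [1.1 0.2 6.7]
```

```bash
python3 -m inch '{"delta_pos":[[0,0,2],[0,0,4],[0,0,6],[0,0,7],[0,0,7]],"dr":[[0,0,0],[0,0,0],[0,0,0],[0,0,0],[0,0,0]]}'; python3 -m inch '{"delta_pos":[[0,0,1],[0,0,1.5],[0,0,1.5]],"dr":[[0,0,0],[0,0,0],[0,0,0]]}'
```

```text
clock: 13.92
tool_pos: [0.5793, 0.2815, 0.1185]
orientation: [180.0, 0.0, 166.8]
contact_force: [-0.1, 0.4, -0.5]
grip_width: 0.0583
gripper_force: 12.0
clock: 14.17
tool_pos: [0.5801, 0.2818, 0.1181]
orientation: [179.9, 0.1, 166.8]
contact_force: [0.7, 1.7, 4.9]
grip_width: 0.0586
gripper_force: 12.0
```

Seated, with contact at 0.118 as predicted. I'll release and look.

```bash
python3 -m inch '{"delta_pos":[[0,0,-1],[0,0,-1],[0,0,-1],[0,0,-1],[0,0,-1],[0,0,-1]],"dr":[[0,0,0],[0,0,0],[0,0,0],[0,0,0],[0,0,0],[0,0,0]]}' 0; python3 -m inch '{"delta_pos":[[0,0,-15],[0,0,-40],[0,0,-60],[0,0,-70],[0,0,-70]],"dr":[[0,0,0],[0,0,0],[0,0,0],[0,0,0],[0,0,0]]}'; python3 d.py b1,.16
python3 - <<'E'
from h import *
im=capture('scene')[:,:,::-1]
cv2.imwrite('pics/f2.png',cv2.resize(im[90:230,220:440],None,fx=3.5,fy=3.5,interpolation=cv2.INTER_CUBIC))
E
```

```text
clock: 14.67
tool_pos: [0.5791, 0.2811, 0.1179]
orientation: [-180.0, -0.0, 166.8]
contact_force: [0.3, 0.3, 0.2]
grip_width: 0.0876
gripper_force: 0.0
clock: 15.08
tool_pos: [0.5806, 0.2819, 0.1905]
orientation: [179.8, 0.2, 166.8]
contact_force: [0.6, -0.8, -0.3]
grip_width: 0.0877
gripper_force: 0.0
t 15.0833 pos [0.5806 0.2819 0.1905] rpy [179.82   0.18 166.83] w 0.0877137247049093
b1,.16 [ -76.7 -394.6   29.5]
```

View pics/f2.png

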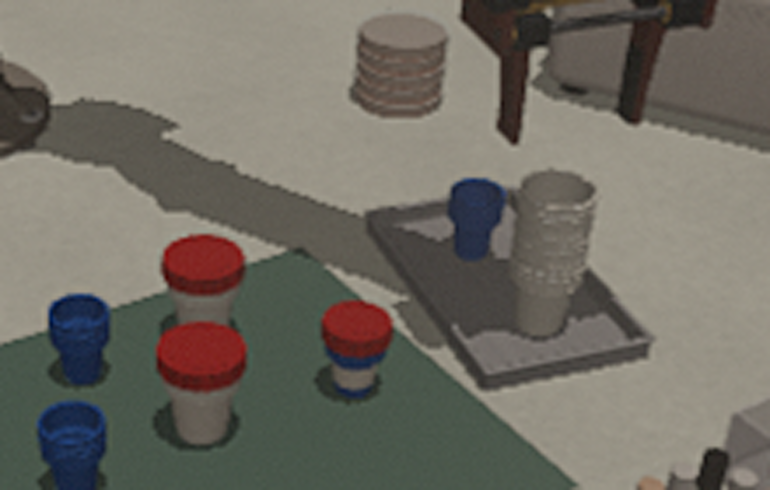

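The white stack of three stands straight. Now the blue cups.

```bash
python3 -m inch '{"delta_pos":[[-8,-40,2],[-16,-79,5],[-23,-118,8],[-31,-157,11],[-39,-197,14],[-46,-236,17],[-54,-275,20],[-62,-314,23],[-70,-354,26],[-76,-390,29],[-77,-395,29],[-77,-395,29]],"dr":[[0,0,0],[0,0,0],[0,0,0],[0,0,0],[0,0,0],[0,0,0],[0,0,0],[0,0,0],[0,0,0],[0,0,0],[0,0,0],[0,0,0]]}';python3 -m inch '{"delta_pos":[[0,0,0],[0,0,0],[0,0,0]],"dr":[[0,0,0],[0,0,0],[0,0,0]]}'; python3 d.py b1,.049
```

```text
clock: 16.13
tool_pos: [0.5625, -0.1245, 0.1575]
orientation: [-179.9, -0.1, 166.5]
contact_force: [0.2, 0.5, -0.5]
grip_width: 0.0875
gripper_force: 0.0
clock: 16.38
tool_pos: [0.5644, -0.1186, 0.1586]
orientation: [180.0, -0.0, 167.0]
contact_force: [-0.5, -0.0, -0.2]
grip_width: 0.0876
gripper_force: 0.0
t 16.3833 pos [ 0.5644 -0.1186  0.1586] rpy [ 1.7996e+02 -5.0000e-02  1.6702e+02] w 0.08761111925574333
b1,.049 [ -1.4  -0.9 109.6]
```

```bash
python3 -m inch '{"delta_pos":[[-1,0,20],[-1,-1,50],[-1,-1,80],[-1,-1,102],[-1,-1,109],[-1,-1,109],[-1,-1,109]],"dr":[[0,0,0],[0,0,0],[0,0,0],[0,0,0],[0,0,0],[0,0,0],[0,0,0]]}'; python3 d.py b1,.049; python3 -m inch '{"delta_pos":[[0,0,0],[0,0,0],[0,0,0],[0,0,0],[0,0,0],[0,0,0],[0,0,0],[0,0,0],[0,0,0]],"dr":[[0,0,0],[0,0,0],[0,0,0],[0,0,0],[0,0,0],[0,0,0],[0,0,0],[0,0,0],[0,0,0]]}' 1 10;python3 d.py b1,.049;  python3 -m inch '{"delta_pos":[[0,0,-25],[0,0,-60],[0,0,-100],[0,0,-110],[0,0,-110]],"dr":[[0,0,0],[0,0,0],[0,0,0],[0,0,0],[0,0,0]]}'; python3 d.py bb,.16
```

```text
clock: 16.97
tool_pos: [0.5656, -0.1214, 0.0506]
orientation: [180.0, 0.0, 166.9]
contact_force: [-0.4, 0.2, 0.4]
grip_width: 0.0878
gripper_force: 0.0
t 16.9667 pos [ 0.5656 -0.1214  0.0506] rpy [1.7999e+02 2.0000e-02 1.6690e+02] w 0.0878032451318815
b1,.049 [0.4 1.7 1.6]
clock: 17.72
tool_pos: [0.5651, -0.1222, 0.0502]
orientation: [180.0, 0.0, 166.8]
contact_force: [0.1, -0.1, 1.4]
grip_width: 0.0469
gripper_force: 10.0
t 17.7167 pos [ 0.5651 -0.1222  0.0502] rpy [1.8000e+02 2.0000e-02 1.6683e+02] w 0.046870735180302395
b1,.049 [0.2 2.5 1.2]
clock: 18.13
tool_pos: [0.5672, -0.1226, 0.1634]
orientation: [179.9, 0.4, 166.8]
contact_force: [0.2, 0.1, 0.3]
grip_width: 0.047
gripper_force: 10.0
t 18.1333 pos [ 0.5672 -0.1226  0.1634] rpy [179.93   0.37 166.82] w 0.04699990409444454
bb,.16 [192.6 388.9   2.6]
```

```bash
python3 -m inch '{"delta_pos":[[18,36,0],[36,72,0],[54,108,0],[71,144,0],[89,180,0],[107,216,0],[125,252,0],[143,288,0],[161,324,0],[179,360,0],[189,382,0],[192,389,0]],"dr":[[0,0,0],[0,0,0],[0,0,0],[0,0,0],[0,0,0],[0,0,0],[0,0,0],[0,0,0],[0,0,0],[0,0,0],[0,0,0],[0,0,0]]}';python3 -m inch '{"delta_pos":[[0,0,0],[0,0,0],[0,0,0],[0,0,0]],"dr":[[0,0,0],[0,0,0],[0,0,0],[0,0,0]]}'; python3 d.py bb,.078
```

```text
clock: 19.13
tool_pos: [0.4636, 0.3054, 0.1581]
orientation: [-180.0, -0.2, 167.2]
contact_force: [-0.9, 0.5, -0.1]
grip_width: 0.0472
gripper_force: 10.0
clock: 19.47
tool_pos: [0.4673, 0.298, 0.1597]
orientation: [-179.9, -0.0, 166.6]
contact_force: [0.8, -0.7, -0.2]
grip_width: 0.047
gripper_force: 10.0
t 19.4667 pos [0.4673 0.298  0.1597] rpy [-179.93   -0.    166.64] w 0.047044193407708296
bb,.078 [-0.6  2.3 81.7]
```

```bash
python3 -m inch '{"delta_pos":[[-1,1,5],[-1,1,15],[-1,1,25],[-1,1,34],[-1,1,38],[-1,1,38],[-1,1,38],[-1,1,38]],"dr":[[0,0,0],[0,0,0],[0,0,0],[0,0,0],[0,0,0],[0,0,0],[0,0,0],[0,0,0]]}'; python3 d.py bb,.078
```

```text
clock: 20.13
tool_pos: [0.468, 0.3013, 0.1222]
orientation: [180.0, 0.0, 166.8]
contact_force: [0.3, 0.8, 0.7]
grip_width: 0.047
gripper_force: 10.0
t 20.1333 pos [0.468  0.3013 0.1222] rpy [1.7998e+02 1.0000e-02 1.6683e+02] w 0.046976065667394255
bb,.078 [-0.6 -1.2 44.2]
```

```bash
python3 -m inch '{"delta_pos":[[-0.5,-1,4],[-0.5,-1,10],[-0.5,-1,16],[-0.5,-1,22],[-0.5,-1,28],[-0.5,-1,33],[-0.5,-1,36],[-0.5,-1,36]],"dr":[[0,0,0],[0,0,0],[0,0,0],[0,0,0],[0,0,0],[0,0,0],[0,0,0],[0,0,0]]}'; python3 d.py bb,.078
```

```text
clock: 20.8
tool_pos: [0.4677, 0.2998, 0.0852]
orientation: [-179.9, -0.1, 166.8]
contact_force: [0.0, -0.0, -0.3]
grip_width: 0.0472
gripper_force: 10.0
t 20.8 pos [0.4677 0.2998 0.0852] rpy [-1.7994e+02 -5.0000e-02  1.6684e+02] w 0.047196108488498596
bb,.078 [-0.7  0.3  7.2]
```

```bash
python3 -m inch '{"delta_pos":[[0,0,3],[0,0,5],[0,0,7],[0,0,8],[0,0,8]],"dr":[[0,0,0],[0,0,0],[0,0,0],[0,0,0],[0,0,0]]}'; python3 -m inch '{"delta_pos":[[0,0,1],[0,0,1.5],[0,0,1.5]],"dr":[[0,0,0],[0,0,0],[0,0,0]]}'
```

```text
clock: 21.22
tool_pos: [0.4681, 0.3001, 0.0782]
orientation: [180.0, -0.0, 166.8]
contact_force: [-0.3, 0.4, 0.9]
grip_width: 0.047
gripper_force: 10.0
clock: 21.47
tool_pos: [0.4686, 0.3007, 0.0775]
orientation: [179.9, 0.0, 166.8]
contact_force: [-1.2, -0.5, 7.1]
grip_width: 0.0469
gripper_force: 10.0
```

```bash
python3 -m inch '{"delta_pos":[[0,0,-1],[0,0,-1],[0,0,-1],[0,0,-1],[0,0,-1],[0,0,-1]],"dr":[[0,0,0],[0,0,0],[0,0,0],[0,0,0],[0,0,0],[0,0,0]]}' 0; python3 -m inch '{"delta_pos":[[0,0,-15],[0,0,-40],[0,0,-75],[0,0,-90],[0,0,-90]],"dr":[[0,0,0],[0,0,0],[0,0,0],[0,0,0],[0,0,0]]}'; python3 d.py b2,.16
python3 - <<'E'
from h import *
im=capture('scene')[:,:,::-1]
cv2.imwrite('pics/f3.png',cv2.resize(im[90:230,220:440],None,fx=3.5,fy=3.5,interpolation=cv2.INTER_CUBIC))
E
```

```text
clock: 21.97
tool_pos: [0.468, 0.2999, 0.0774]
orientation: [-180.0, -0.0, 166.8]
contact_force: [0.7, 0.6, 0.3]
grip_width: 0.0836
gripper_force: 0.0
clock: 22.38
tool_pos: [0.4702, 0.3014, 0.1714]
orientation: [179.7, 0.2, 166.8]
contact_force: [0.4, 0.0, 0.2]
grip_width: 0.0879
gripper_force: 0.0
t 22.3833 pos [0.4702 0.3014 0.1714] rpy [179.68   0.23 166.81] w 0.0879024710768529
b2,.16 [ -63.4 -353.3    9.7]
```

View pics/f3.png

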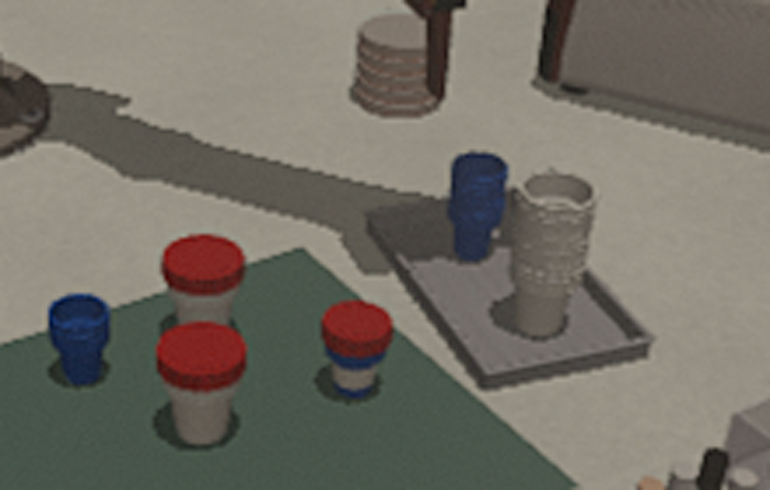

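The blue cup is nested straight and the white stack is undisturbed. Last is b2.

```bash
python3 -m inch '{"delta_pos":[[-7,-38,1],[-14,-77,2],[-21,-115,3],[-28,-154,4],[-35,-192,5],[-42,-231,6],[-49,-270,7],[-56,-308,8],[-61,-340,9],[-63,-353,9],[-63,-353,9],[-63,-353,9]],"dr":[[0,0,0],[0,0,0],[0,0,0],[0,0,0],[0,0,0],[0,0,0],[0,0,0],[0,0,0],[0,0,0],[0,0,0],[0,0,0],[0,0,0]]}';python3 -m inch '{"delta_pos":[[0,0,0],[0,0,0],[0,0,0],[0,0,0]],"dr":[[0,0,0],[0,0,0],[0,0,0],[0,0,0]]}'; python3 d.py b2,.049
```

```text
clock: 23.43
tool_pos: [0.4482, -0.0583, 0.1576]
orientation: [-180.0, -0.1, 166.7]
contact_force: [-0.3, 0.1, -0.1]
grip_width: 0.0883
gripper_force: 0.0
clock: 23.77
tool_pos: [0.4491, -0.057, 0.1584]
orientation: [180.0, -0.0, 166.9]
contact_force: [0.7, -0.0, -0.3]
grip_width: 0.0876
gripper_force: 0.0
t 23.7667 pos [ 0.4491 -0.057   0.1584] rpy [ 1.7999e+02 -1.0000e-02  1.6694e+02] w 0.08763219733610263
b2,.049 [ -2.2   0.5 109.4]
```

```bash
python3 -m inch '{"delta_pos":[[-2,0,20],[-2,0,50],[-2,0,80],[-2,0,102],[-2,0,108],[-2,0,108],[-2,0,108]],"dr":[[0,0,0],[0,0,0],[0,0,0],[0,0,0],[0,0,0],[0,0,0],[0,0,0]]}'; python3 d.py b2,.049; python3 -m inch '{"delta_pos":[[0,0,0],[0,0,0],[0,0,0],[0,0,0],[0,0,0],[0,0,0],[0,0,0],[0,0,0],[0,0,0]],"dr":[[0,0,0],[0,0,0],[0,0,0],[0,0,0],[0,0,0],[0,0,0],[0,0,0],[0,0,0],[0,0,0]]}' 1 10;python3 d.py b2,.049;  python3 -m inch '{"delta_pos":[[0,0,-25],[0,0,-60],[0,0,-100],[0,0,-120],[0,0,-120]],"dr":[[0,0,0],[0,0,0],[0,0,0],[0,0,0],[0,0,0]]}'; python3 d.py bb,.17
```

```text
clock: 24.35
tool_pos: [0.4514, -0.0583, 0.0511]
orientation: [180.0, 0.0, 166.8]
contact_force: [0.9, 0.1, 0.2]
grip_width: 0.0877
gripper_force: 0.0
t 24.35 pos [ 0.4514 -0.0583  0.0511] rpy [1.8000e+02 1.0000e-02 1.6685e+02] w 0.08774157207137698
b2,.049 [0.3 1.3 2.1]
clock: 25.1
tool_pos: [0.4511, -0.0585, 0.0507]
orientation: [180.0, 0.0, 166.8]
contact_force: [-0.3, -0.0, 2.9]
grip_width: 0.0469
gripper_force: 10.0
t 25.1 pos [ 0.4511 -0.0585  0.0507] rpy [1.7999e+02 1.0000e-02 1.6683e+02] w 0.04688078092716423
b2,.049 [0.1 1.5 1.7]
clock: 25.52
tool_pos: [0.4537, -0.0586, 0.1746]
orientation: [179.8, 0.4, 166.8]
contact_force: [1.0, -0.4, 0.3]
grip_width: 0.0464
gripper_force: 10.0
t 25.5167 pos [ 0.4537 -0.0586  0.1746] rpy [179.84   0.42 166.81] w 0.046367709506722886
bb,.17 [ 67.5 352.5   5. ]
```

```bash
python3 -m inch '{"delta_pos":[[7,38,0],[14,76,0],[22,115,0],[29,153,0],[37,192,0],[44,230,0],[51,268,0],[58,306,0],[64,338,0],[67,352,0],[67,352,0],[67,352,0]],"dr":[[0,0,0],[0,0,0],[0,0,0],[0,0,0],[0,0,0],[0,0,0],[0,0,0],[0,0,0],[0,0,0],[0,0,0],[0,0,0],[0,0,0]]}';python3 -m inch '{"delta_pos":[[0,0,0],[0,0,0],[0,0,0],[0,0,0]],"dr":[[0,0,0],[0,0,0],[0,0,0],[0,0,0]]}'; python3 d.py bb,.1037
```

```text
clock: 26.52
tool_pos: [0.4654, 0.2987, 0.1693]
orientation: [-179.9, -0.1, 166.9]
contact_force: [1.1, -0.7, -0.4]
grip_width: 0.0468
gripper_force: 10.0
clock: 26.85
tool_pos: [0.4662, 0.2982, 0.1707]
orientation: [-180.0, 0.0, 166.7]
contact_force: [-0.1, 0.2, 0.3]
grip_width: 0.0469
gripper_force: 10.0
t 26.85 pos [0.4662 0.2982 0.1707] rpy [-179.99    0.    166.72] w 0.046924804168361346
bb,.1037 [-1.7  2.3 67. ]
```

```bash
python3 -m inch '{"delta_pos":[[-2,1.5,4],[-2,1.5,12],[-2,1.5,20],[-2,1.5,24],[-2,1.5,24],[-2,1.5,24],[-2,1.5,24]],"dr":[[0,0,0],[0,0,0],[0,0,0],[0,0,0],[0,0,0],[0,0,0],[0,0,0]]}'; python3 d.py bb,.1037
```

```text
clock: 27.43
tool_pos: [0.4683, 0.3006, 0.1466]
orientation: [-180.0, -0.0, 166.8]
contact_force: [0.5, -0.6, 0.3]
grip_width: 0.0466
gripper_force: 10.0
t 27.4333 pos [0.4683 0.3006 0.1466] rpy [-180.     -0.    166.84] w 0.046641174544393704
bb,.1037 [-0.3 -0.6 42.9]
```

```bash
python3 -m inch '{"delta_pos":[[0,-0.5,4],[0,-0.5,10],[0,-0.5,16],[0,-0.5,22],[0,-0.5,28],[0,-0.5,33],[0,-0.5,35],[0,-0.5,35]],"dr":[[0,0,0],[0,0,0],[0,0,0],[0,0,0],[0,0,0],[0,0,0],[0,0,0],[0,0,0]]}'; python3 -m inch '{"delta_pos":[[0,0,2],[0,0,4],[0,0,6],[0,0,7],[0,0,7]],"dr":[[0,0,0],[0,0,0],[0,0,0],[0,0,0],[0,0,0]]}'
```

```text
clock: 28.1
tool_pos: [0.4678, 0.2999, 0.1108]
orientation: [-179.9, -0.0, 166.8]
contact_force: [0.3, 0.9, 0.5]
grip_width: 0.0469
gripper_force: 10.0
clock: 28.52
tool_pos: [0.4681, 0.3002, 0.1045]
orientation: [180.0, 0.0, 166.8]
contact_force: [-1.0, 0.2, -1.5]
grip_width: 0.0469
gripper_force: 10.0
```

```bash
python3 -m inch '{"delta_pos":[[0,0,1],[0,0,1.7],[0,0,1.7]],"dr":[[0,0,0],[0,0,0],[0,0,0]]}'
```

```text
clock: 28.77
tool_pos: [0.4688, 0.3013, 0.1037]
orientation: [179.9, 0.1, 166.9]
contact_force: [0.3, 2.0, 5.1]
grip_width: 0.0471
gripper_force: 10.0
```

Seated. I'll release, retreat upwards and inspect.

```bash
python3 -m inch '{"delta_pos":[[0,0,-1],[0,0,-1],[0,0,-1],[0,0,-1],[0,0,-1],[0,0,-1],[0,0,-1]],"dr":[[0,0,0],[0,0,0],[0,0,0],[0,0,0],[0,0,0],[0,0,0],[0,0,0]]}' 0; python3 -m inch '{"delta_pos":[[0,0,-15],[0,0,-40],[0,0,-80],[0,0,-110],[0,0,-130],[0,0,-130]],"dr":[[0,0,0],[0,0,0],[0,0,0],[0,0,0],[0,0,0],[0,0,0]]}'; python3 -m inch '{"delta_pos":[[0,-40,0],[0,-80,0],[0,-120,0],[0,-160,0],[0,-200,0],[0,-240,0],[0,-280,0],[0,-300,0],[0,-300,0],[0,-300,0]],"dr":[[0,0,0],[0,0,0],[0,0,0],[0,0,0],[0,0,0],[0,0,0],[0,0,0],[0,0,0],[0,0,0],[0,0,0]]}'
python3 - <<'E'
from h import *
s=capture('scene')[:,:,::-1]; t=capture('top')[:,:,::-1]
z=lambda i:cv2.resize(i,(390,390),interpolation=cv2.INTER_CUBIC)
cv2.imwrite('pics/g.png',np.hstack([z(s[100:230,310:440]),z(t[130:290,60:220])]))
E
```

```text
clock: 29.35
tool_pos: [0.468, 0.3, 0.1037]
orientation: [-180.0, -0.0, 166.8]
contact_force: [0.7, -0.2, 0.7]
grip_width: 0.0867
gripper_force: 0.0
clock: 29.85
tool_pos: [0.4703, 0.3015, 0.2387]
orientation: [179.6, 0.3, 166.8]
contact_force: [0.5, 0.1, 1.2]
grip_width: 0.0879
gripper_force: 0.0
clock: 30.68
tool_pos: [0.3993, 0.0074, 0.2334]
orientation: [180.0, -0.0, 166.7]
contact_force: [0.7, 0.3, 0.3]
grip_width: 0.0879
gripper_force: 0.0
```

View pics/g.png

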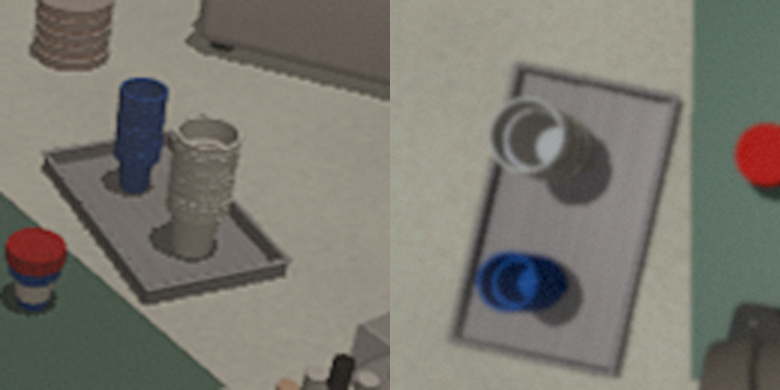

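Both stacks look straight. One overlay of the expected rims before I hand in.

Run:
```python
from h import *
a=np.linspace(0,6.28,80); T=[]
for n,(x0,y0) in (('top',(80,150)),('scene',(320,110))):
    im=capture(n)[:,:,::-1]; k=4; o=cv2.resize(im[y0:y0+98,x0:x0+98],None,fx=k,fy=k,interpolation=cv2.INTER_CUBIC)
    if n=='top': o=cv2.resize(im[y0:y0+130,x0-10:x0+88],None,fx=k,fy=k,interpolation=cv2.INTER_CUBIC); x0-=10
    for x,y,z,r in [(.5778,.2816,.127,.029),(.468,.300,.113,.023)]:
        q=(proj(n,np.c_[x+r*np.cos(a),y+r*np.sin(a),0*a+z])-[x0,y0]+.5)*k
        cv2.polylines(o,[q.astype(int)],True,(0,255,0))
    T.append(cv2.copyMakeBorder(o,0,520-o.shape[0],0,0,0))
cv2.imwrite('pics/z.png',np.hstack(T))
```

```text
(no output)
```

View pics/z.png

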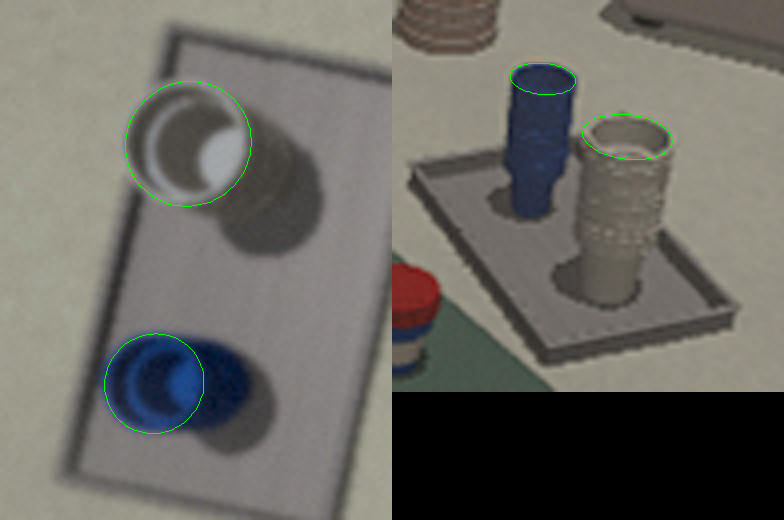

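The top rims sit at the predicted heights (127 and 113 mm), and both stacks are upright and seated. I'll hand in.

```bash
python3 -c "
from workcell import ctrl
print(ctrl.job_done())"
```

```text
the job is handed in; nothing more can be done
None
```

The job is handed in: the white and blue stacks of three stand straight and fully seated in the tray, and the red-lidded pots were never touched, at about 31 s on the robot's clock.

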